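# Unload the coin carrier into the day safe

### The job

Put the takings away: lift the hatch of the grey day safe off its seat and slide it open, lift the ratchet pawl on the white carrier and slide its clamp bar back, and stand every coin tote (those in the carrier and any left on the table) upright on the floor of the safe's well. Then slide the hatch back and let it drop fully home in its seat, and close the empty carrier: clamp bar back up to home, pawl down in the teeth. Leave everything else on the table where it is.

Things in the scene. Friction and masses are not known exactly. Their poses are not given: they have to be found in the camera images.
- carrier: Transport carrier, fixed white tray, 263 x 196 mm. Origin on the table; in its frame (mm) the bed spans x -95..168, y -98..98, top z 8. Up to three totes stand on it side by side, long sides along x, centres at x 105, y -56, 0, 56, with 6 mm high ribs between, held between an end stop (x 157..168, top z 44) and the clamp bar. A toothed ratchet rail runs along x at y 0.
- clamp_bar (a joint): Aluminium clamp bar, 176 mm long across the carrier (y). Travel in m: 0 = home against the totes, grows as it slides away from them along the carrier's -x, at most 0.07. Slides stiffly (4 N) and stays put. The pawl lets it move towards the totes only (2.5 mm play at home, teeth 10 mm apart).
- bar_lip (a point): Middle of the clamp bar's lip edge: with the bar home at carrier x 66, y 0, z 38 mm. The lip (z 36 to 41) then hangs 11 mm over the near ends of the totes, so they cannot be lifted until the bar is slid back. Moves with the bar.
- pawl (a joint): Ratchet pawl on the clamp bar, behind it on the centre line. Angle in rad: 0 = down in the teeth, grows as its tab is lifted, at most 0.5; free of the teeth above about 0.2. Its weight and a light spring (2 N at the tab) drop it when let go. Pivot pin along the carrier's y, at carrier x 30 minus the bar's travel, z 32 mm.
- pawl_tab (a point): Middle of the pawl's tab, an upright dark steel plate 8 mm thick (carrier's y) and 28 mm long (x); its top is 12 mm above this point, and it is free on both sides to 21 mm below. Pawl down: at carrier x -22 mm minus the bar's travel, y 0, z 52. Lifting swings it about the pivot pin: 15 mm up is about 0.3 rad. Moves with pawl and bar.
- safe: Day safe, fixed grey steel box, 278 x 290 mm. Origin on the table under the middle of its well; in its frame (mm) the well spans x -58..58, y -130..130, floor z 4, room for four totes side by side, long sides along x. Behind it (x 67..200) is a flat deck, z 76. The hatch seats over the well in a recess 6 mm deep, its underside at z 70, with 3 mm of play all round.
- channel (a point): Middle of the deck, safe x 133, y 0, z 76 mm. Along both sides of well and deck, beyond y -130 and 130, run channels with lips over the hatch's edges (lip underside z 90, top z 95): the hatch can be lifted at most 15 mm, needs 6 mm to clear its recess, and then slides about 133 mm along the safe's +x on to the deck, up to a stop. Fixed to the safe.
- hatch_grip (a point): Middle of the hatch's handle, a dark bar 10 x 10 mm, 80 mm long along the hatch's y on two end posts, free 60 mm between them. Hatch: aluminium plate 128 (x) x 272 (y) x 5 mm, 0.4 kg, caught under the channel lips. This point is 32 mm above the plate's underside, at its middle: at safe x 0, y 0, z 102 mm when home. Axes as the safe's.
- tote0_mid (a point): Coin tote (may be absent): grey caddy with coins fast in two rows, 100 mm long (x), 46 wide (y), 62 tall, about 0.3 kg. This point is its centre, 31 mm above its underside. End walls 26 mm tall; along its middle an upright grip web 10 mm thick (y), 72 mm long (x), its top 31 mm above this point, free on both sides down to 6 mm below it. In the carrier.
- tote1_mid (a point): Another such tote (may be absent), the same in all, in the carrier.
- tote2_mid (a point): Another such tote (may be absent), the same in all, in the carrier.
- tote3_mid (a point): Another such tote (may be absent), the same in all, standing loose on the table.
- soap: green soap bottle, 64 mm across, 210 mm tall; loose, bystander, to be left alone. Origin at the centre of its underside.
- drink_can: bare aluminium drink can, 66 mm across, 150 mm tall; loose, bystander, to be left alone. Origin at the centre of its underside.
- juice: juice carton, 71 x 71 mm, 190 mm tall; loose, bystander, to be left alone. Origin at the centre of its underside.
- gauze_box: blue and white carton standing on edge, 60 x 110 mm, 95 mm tall; loose, bystander, to be left alone. Origin at the centre of its underside.
- calculator: black desk calculator, 104 x 62 x 15 mm; loose, bystander, to be left alone. Origin at the centre of its underside.
- pencil: dark pencil, 133 mm long, 8 mm thick; loose, bystander, to be left alone. Origin at the centre of its underside.
Mind the look-alikes: they are no part of the job. What is shaped like the part that bears tote3_mid but red is not meant. Leave any pink look-alike of the part that bears tote0_mid alone.

How it is judged:
By the outcome, as a careful person would: the job done as asked, in the order asked, and still so for the second after the job is handed in, with the robot touching nothing.
Of tote0, tote1, tote2, tote3 only 2 to 4 are there at a start; the rules pass over those that are not, and their reading is None.
At some moment in a run one of tote0, tote1, tote2, tote3 may be knocked a few centimetres aside while the robot is not near it.
Once in a run the grip may slacken for a moment while it holds something.
It also fails if it takes over 210 s, if anything falls off the work surface, if the arm or the gripper's body presses on something with over 40 N, if the wrist force passes 120 N, or if a joint passes its speed limit or range.

### The arm

A 6-joint arm with a two-finger parallel gripper is mounted at the origin on the work surface. World frame = base frame: x ahead of the robot, y to its left, z up, the work surface at z = 0. Lengths are in m, angles in rad, forces in N, time in s.
With the tool pointing down it reaches from about 0.325 to 1 m from the base axis. Payload 5.1 kg.
Tool frame: the origin (TCP) lies between the finger pads; the fingertips stand r.nose_length ahead of it and the grasp point (between the pads) lies 11 mm behind it (r.nose_length is the distance from the TCP to the fingertips, in m); z points along the fingers, y is the direction in which the jaws open and shut (so a half turn about z gives the same grasp; the last joint's range is limited). The gripper opens to 85 mm and grips with 20 to 120 N. Pads are 22 mm wide; open, the fingers measure 114 mm over their backs; the gripper's body (76 mm by 85 mm) begins 54 mm behind the grasp point. The pads swing forward as they close: fully open they stand 13 mm farther back than shut.
Start: joints at [1.248, 0.124, 1.65, -0, 1.367, -0.083], TCP at [0.154, 0.631, 0.239] pointing down, gripper open.
Joint ranges: [-2.61, 2.61], [-1.02, 2.33], [0.03, 2.71], [-1.35, 4.49], [0.32, 2.68], [-2.91, 2.91]. Speed limits (rad/s): [2.57, 2.57, 3.14, 3.14, 3.14, 3.14].

### API

Orientations are given as a unit quaternion [x, y, z, w].
In Python, from rig import readout, grab_frame, camera_info, order, r gives the robot as it stands. The module is installed in compiled form; this text tells all that it offers.
- The arm moves only by the tool servo_tool, never from a script. Its argument "rows" is a list of rows, each a list of 2 entries, a list of its own where there are three numbers: the shift along the world's x, y, z in mm, then the turn about the world's z in rad. A call has 1 to 12 rows; each row shifts and turns the commanded pose from where the row before left it; what a row does not reach is not made up. A row lasts 1/10 s, in which the tool goes at most 50 mm and 8.59 degrees, less where a joint would pass 70% of its speed; a pose out of reach is approached as far as the arm can. A call is refused whole if a number of a shift passes 50 or a number of a turn 0.15, either way. A call with a gripper value outside its range is refused whole. "grip" is the opening in per cent of the stroke, from 0 (shut) to 100 (fully open), set as the call begins (left out, the last holds). The fingers move at their own pace and stop on an object; "force" is the grip in N (left out, the last holds). Time passes only in rows, so rows that do not move let the fingers close. It gives the time, the measured TCP pose, the force and the opening at its end, in the units of the state.
- readout.sense(): the state, without advancing time (a new reading comes with each control period).
- grab_frame(name): name is "scene" or "top" or "wrist"; returns the picture (400x640x3 uint8, blue, green, red); there is no depth.
- camera_info(name): a dict with "mtx" (3x3 intrinsics, pixels), "R" (3x3) and "t" (3): a world point X has camera coordinates R X + t. Camera axes: x right, y down, z forward; pixel columns grow to the right and rows downward; lengths in m; the calibration is good to about 2 mm. A picture is of the moment at which its call begins: read the wrist's pose just before it. camera_info takes no time and is no camera call; for the wrist camera it gives the pose at the moment of the call.
- order.sign_off(): hands the job in, once; it reports no verdict.
The state is a dict: "time": time; "joint_pos": joint angles; "dq": joint speeds; "joint_torque": joint torques, N m; "ee_pos": TCP position; "eef_rot": TCP orientation; "contact_force": force on the tool from outside, world axes, zero at the start; "ft_torque": the same for the moment, N m; "finger_gap": finger opening in m.
Only numpy, scipy, OpenCV 4.12 (cv2) and the standard library are available. Lean on these libraries where they do the work, as an engineer would, in place of code of your own. Each camera call takes 0.05 s, during which the arm holds its last target. There are 200 camera calls.

## Working session

There is one attempt and no reset: what is moved stays moved. The work goes in short steps, Python scripts to look and compute and a tool call to move; the robot and the scene stay as the last step left them, time stands still between calls to the robot, and variables do not carry over. Pictures are saved under pics/ and viewed, about 12 in all and at most 16, crops included, and the job is handed in when it is done.

Besides the shell and the picture viewer there is one more tool, called after "Call:" as name([rows], argument=value, ...), one row to a line, values as JSON. servo_tool: Moves the arm, as the interface text tells. Its arguments: {"type":"object","properties":{"rows":{"type":"array"},"grip":{"type":"number"},"force":{"type":"number"}},"required":["rows"]}

```bash
mkdir -p pics
python3 - <<'E'
from rig import readout, grab_frame, camera_info, order, r
import cv2
s=readout.sense(); print(s, r.nose_length)
for n in ("scene","top"):
    cv2.imwrite(f"pics/{n}0.png",grab_frame(n)); print(n,camera_info(n))
E
```

```text
{'time': 0.0, 'joint_pos': array([ 1.24842514e+00,  1.24502043e-01,  1.65169961e+00,  9.60742839e-06,
        1.36751383e+00, -8.26234065e-02]), 'dq': array([-6.63999277e-05,  9.96583062e-04,  5.01451197e-05,  4.97058412e-04,
       -1.20955115e-03, -1.13835043e-03]), 'joint_torque': array([ 8.02305731e-04, -4.23617077e+01, -3.65451336e+01, -5.82705724e-06,
        7.06363062e-03, -2.78266860e-06]), 'ee_pos': array([0.15419445, 0.63081919, 0.23803986]), 'eef_rot': array([ 1.19587905e-01,  9.92823049e-01, -1.03877881e-03, -2.18074884e-04]), 'contact_force': array([ 0.0503826 , -0.98207153,  0.76617816]), 'ft_torque': array([-0.00933881, -0.00852454, -0.02482275]), 'finger_gap': 0.08477063331965813} 0.008
scene {'mtx': array([[411.4154357 ,   0.        , 324.02460499],
       [  0.        , 411.4154357 , 200.10259174],
       [  0.        ,   0.        ,   1.        ]]), 'R': array([[ 0.6644492 ,  0.7472851 ,  0.0085    ],
       [ 0.61491002, -0.54021307, -0.57450457],
       [-0.42472689,  0.38695584, -0.81845723]]), 't': array([-0.34674742, -0.26773119,  1.47239452])}
top {'mtx': array([[430.62595483,   0.        , 324.88120003],
       [  0.        , 430.62595483, 195.22811569],
       [  0.        ,   0.        ,   1.        ]]), 'R': array([[ 0.02355241, -0.99967609, -0.00964384],
       [-0.9885061 , -0.02184611, -0.14959426],
       [ 0.14933512,  0.0130563 , -0.98870044]]), 't': array([-0.00463301,  0.56359621,  1.2663432 ])}
```

View pics/top0.png

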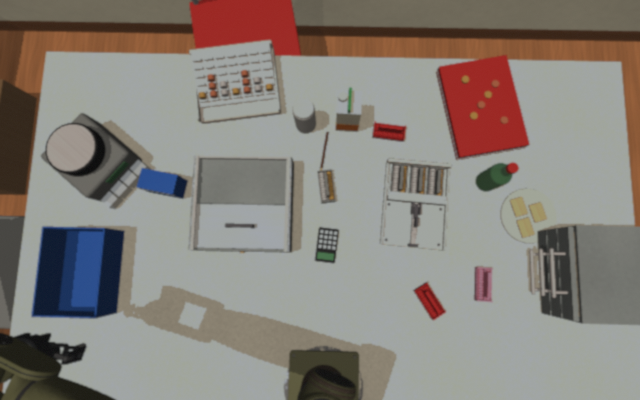

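View pics/scene0.png

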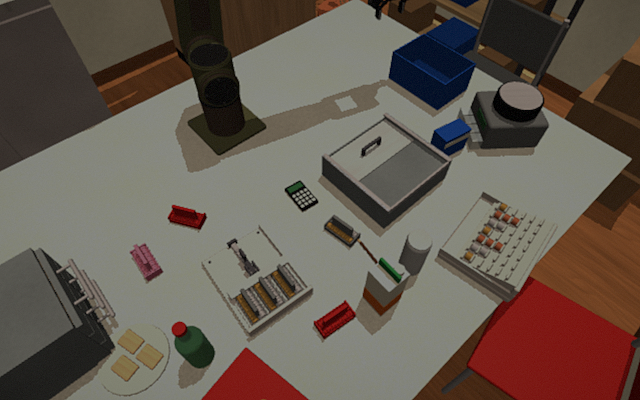

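Top view: safe at about (243,204) with the hatch handle at (240,226) and the deck on the far side. The carrier is at (415,204) with totes around (418,179) and the pawl at (415,225). Candidates for the loose tote: grey with coins at (327,185), red at (390,131) and (430,300), pink at (484,283). By the description I choose the grey one at (327,185), and check it in a crop.

```bash
cat > h.py <<'E'
from rig import readout, grab_frame, camera_info, order, r
import cv2, numpy as np
def px2w(n,px,z,ci=None):
    c=ci or camera_info(n); K,R,t=c["mtx"],c["R"],c["t"]
    d=R.T@np.linalg.inv(K)@np.array([px[0],px[1],1.]); C=-R.T@t
    return C+d*(z-C[2])/d[2]
def w2px(n,X,ci=None):
    c=ci or camera_info(n); p=c["mtx"]@(c["R"]@np.array(X)+c["t"]); return p[:2]/p[2]
def tf(o,yaw,p):
    c,s=np.cos(yaw),np.sin(yaw); return np.array([o[0]+c*p[0]-s*p[1],o[1]+s*p[0]+c*p[1],p[2]])
E
python3 - <<'E'
import cv2
a=cv2.imread("pics/top0.png")
l=cv2.resize(a[145:260,180:345],None,fx=4.5,fy=4.5,interpolation=cv2.INTER_CUBIC)
q=cv2.resize(a[150:260,370:460],None,fx=5,fy=5,interpolation=cv2.INTER_CUBIC)
cv2.imwrite("pics/c1.png",l);cv2.imwrite("pics/c2.png",q)
E
```

```text
(no output)
```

View pics/c1.png

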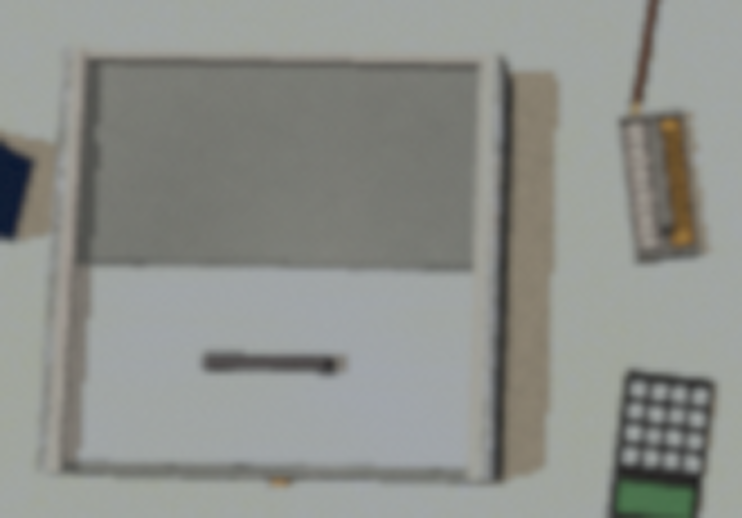

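View pics/c2.png

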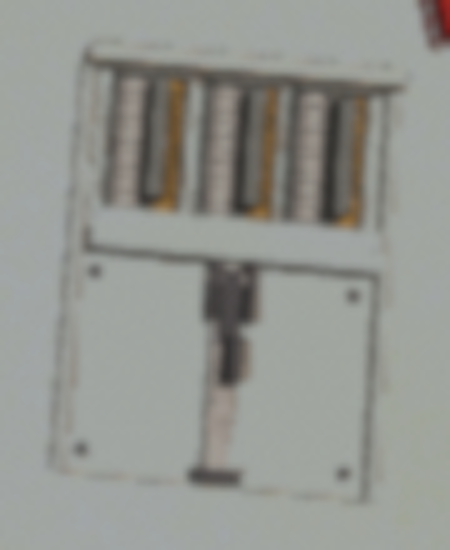

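Run:
```python
from h import *
ci=camera_info("top")
f1=lambda u,v,z:px2w("top",(180+(u+.5)/4.5-.5,145+(v+.5)/4.5-.5),z,ci)
f2=lambda u,v,z:px2w("top",(370+(u+.5)/5-.5,150+(v+.5)/5-.5),z,ci)
def fit(P,Q):
    P=np.array(P,float);Q=np.array(Q)[:,:2];p=P-P.mean(0);q=Q-Q.mean(0)
    yaw=np.arctan2((p[:,0]*q[:,1]-p[:,1]*q[:,0]).sum(),(p*q).sum())
    o=Q.mean(0)-tf((0,0),yaw,(*P.mean(0),0))[:2]
    res=[np.round(1e3*(np.array(b)-tf(o,yaw,(*a,0))[:2]),1) for a,b in zip(P,Q)]
    return o,yaw,res
P=[(.2,.145),(.2,-.145),(-.078,-.145),(-.078,.145),(0,.04),(0,-.04)]
Q=[f1(68,52,.095),f1(503,58,.095),f1(500,478,.095),f1(42,470,.095),f1(205,361,.107),f1(345,364,.107)]
print("safe",fit(P,Q))
P=[(-.095,.098),(-.095,-.098),(.168,.098),(.168,-.098)]
Q=[f2(52,466,.008),f2(367,500,.008),f2(90,42,.044),f2(405,80,.044)]
print("carrier",fit(P,Q)); o,yaw,_=fit(P,Q)
print("pred tab",tf(o,yaw,(-.022,0,.064)),"meas",f2(233,358,.064))
for y,uv in((.056,(158,140)),(0,(257,152)),(-.056,(347,160))): print(tf(o,yaw,(.105,y,.07)),f2(*uv,.07))
print("tote3 web ends top", f1(650,122,.062),f1(672,235,.062), "corners z26:",[f1(*p,.026) for p in((620,120),(685,112),(703,252),(640,262))])
```

```text
safe (array([0.46556323, 0.2483264 ]), np.float64(0.013362932793091207), [array([0.6, 0.1]), array([-1.3,  3.2]), array([ 3. , -0.8]), array([5.2, 1.7]), array([-3.3,  2.6]), array([-4.2, -6.8])])
carrier (array([ 0.50874066, -0.26594015]), np.float64(-0.07859718740146435), [array([ 3.3, -2.9]), array([2.5, 0.3]), array([-0.8, -0.2]), array([-5.1,  2.8])])
pred tab [ 0.48680858 -0.26421279  0.064     ] meas [ 0.48864663 -0.26369422  0.064     ]
[ 0.61781342 -0.21835724  0.07      ] [ 0.61766968 -0.21883761  0.07      ]
[ 0.61341651 -0.27418436  0.07      ] [ 0.61165918 -0.27777965  0.07      ]
[ 0.60901959 -0.33001148  0.07      ] [ 0.6079717  -0.33125907  0.07      ]
tote3 web ends top [0.63226335 0.01215612 0.062     ] [ 0.55600449 -0.00429039  0.062     ] corners z26: [array([0.6406862 , 0.03347446, 0.026     ]), array([ 0.64728117, -0.01122967,  0.026     ]), array([ 0.55005658, -0.02557071,  0.026     ]), array([0.54221744, 0.01724799, 0.026     ])]
```

Call:
servo_tool([
  [[26, -32, -2], -0.11],
  [[26, -32, -2], -0.11],
  [[26, -32, -2], -0.11],
  [[26, -32, -2], -0.11],
  [[26, -32, -2], -0.11],
  [[26, -32, -2], -0.11],
  [[26, -32, -2], -0.11],
  [[26, -32, -2], -0.11],
  [[26, -32, -2], -0.11],
  [[26, -32, -2], -0.11],
  [[26, -32, -2], -0.11],
  [[26, -32, -2], -0.11],
], grip=60)

```text
time: 1.3
ee_pos: [0.4669, 0.2458, 0.2149]
eef_rot: [0.705, 0.709, -0.0, -0.0]
contact_force: [0.1, -0.1, 0.5]
finger_gap: 0.0516
```

```bash
cat >> h.py <<'E'
def st():
    s=readout.sense(); from scipy.spatial.transform import Rotation as Ro
    y=Ro.from_quat(s["eef_rot"]).as_matrix()[:,1]
    print("t %.1f"%s["time"],"tcp",np.round(s["ee_pos"]*1e3,1),"heading %.3f"%np.arctan2(y[1],y[0]),"F",np.round(s["contact_force"],1),"gap %.1f"%(s["finger_gap"]*1e3)); return s
def shot(n,name):
    ci=camera_info(n); a=grab_frame(n); cv2.imwrite(f"pics/{name}.png",a); np.savez(f"pics/{name}.npz",**ci); return a
def ld(name): return dict(np.load(f"pics/{name}.npz"))
E
python3 -c "
from h import *
st(); shot('wrist','w1')"
```

```text
t 1.3 tcp [466.9 245.8 214.9] heading 0.006 F [ 0.1 -0.1  0.5] gap 51.6
```

View pics/w1.png

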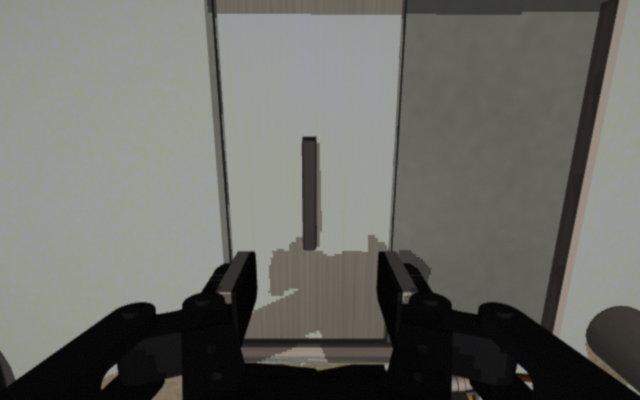

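Wrist view: the handle runs from (310,137) to (310,249), the plate's long edges from (214,12) to (231,330) and from (404,12) to (387,330), with the deck on the right.

```bash
python3 -c "
from h import *
c=ld('w1')
for p,z in(((310,137),.107),((310,248),.107),((214,14),.075),((230,320),.075),((405,14),.075),((387,330),.075)): print(p,px2w('',p,z,c))
"
```

```text
(310, 137) [0.46280298 0.29532895 0.107     ]
(310, 248) [0.46286344 0.21580943 0.107     ]
(214, 14) [0.39551264 0.37666538 0.075     ]
(230, 320) [0.39255877 0.13523885 0.075     ]
(405, 14) [0.52823231 0.37742826 0.075     ]
(387, 330) [0.53020683 0.12592966 0.075     ]
```

Call:
servo_tool([
  [[-2, 3, -30], 0],
  [[-2, 3, -40], 0],
  [[0, 0, -34], 0],
  [[0, 0, -20], 0],
  [[0, 0, 0], 0],
  [[0, 0, 0], 0],
])

```text
time: 1.95
ee_pos: [0.4622, 0.2535, 0.0914]
eef_rot: [0.703, 0.711, -0.0, -0.0]
contact_force: [0.0, 0.4, 0.3]
finger_gap: 0.0515
```

Call:
servo_tool([
  [[0, 0, 0], 0],
  [[0, 0, 0], 0],
  [[0, 0, 0], 0],
  [[0, 0, 0], 0],
  [[0, 0, 0], 0],
  [[0, 0, 0], 0],
  [[0, 0, 0], 0],
], grip=0, force=80)

```text
time: 2.65
ee_pos: [0.463, 0.2539, 0.0931]
eef_rot: [0.703, 0.711, 0.001, 0.0]
contact_force: [-3.2, -0.4, 5.9]
finger_gap: 0.0083
```

Call:
servo_tool([
  [[0, 0, 5], 0],
  [[0, 0, 5], 0],
  [[0, 0, 0], 0],
  [[0, 0, 0], 0],
])

```text
time: 3.05
ee_pos: [0.4621, 0.2532, 0.101]
eef_rot: [0.703, 0.711, -0.0, -0.0]
contact_force: [0.4, 0.0, -3.8]
finger_gap: 0.008
```

Call:
servo_tool([
  [[15, 0, 0], 0],
  [[25, 0, 0], 0],
  [[25, 0, 0], 0],
  [[25, 0, 0], 0],
  [[20, 0, 0], 0],
  [[12, 0, 0], 0],
  [[6, 0, 0], 0],
  [[3, 0, 0], 0],
  [[2, 0, 0], 0],
  [[0, 0, 0], 0],
])

```text
time: 4.05
ee_pos: [0.595, 0.2535, 0.1012]
eef_rot: [0.703, 0.711, -0.0, -0.0]
contact_force: [0.4, 0.2, -4.0]
finger_gap: 0.0084
```

Call:
servo_tool([
  [[0, 0, -4], 0],
  [[0, 0, 0], 0],
])

```text
time: 4.25
ee_pos: [0.5955, 0.2537, 0.0991]
eef_rot: [0.703, 0.711, 0.0, 0.0]
contact_force: [-2.4, -1.6, 4.3]
finger_gap: 0.0078
```

Call:
servo_tool([
  [[0, 0, 0], 0],
  [[0, 0, 0], 0],
  [[0, 0, 0], 0],
  [[0, 0, 0], 0],
  [[0, 0, 20], 0],
  [[0, 0, 40], 0],
  [[0, 0, 40], 0],
  [[0, 0, 20], 0],
], grip=45)

```text
time: 5.05
ee_pos: [0.597, 0.2539, 0.222]
eef_rot: [0.703, 0.711, 0.003, 0.001]
contact_force: [0.7, -0.2, 1.5]
finger_gap: 0.0383
```

Call:
servo_tool([
  [[-9, -43, 0], 0.124],
  [[-9, -43, 0], 0.124],
  [[-9, -43, 0], 0.124],
  [[-9, -43, 0], 0.124],
  [[-9, -43, 0], 0.124],
  [[-9, -43, 0], 0.124],
  [[-9, -43, 0], 0.124],
  [[-9, -43, 0], 0.124],
  [[-9, -43, 0], 0.124],
  [[-9, -43, 0], 0.124],
  [[-9, -43, 0], 0.124],
  [[-9, -43, 0], 0.124],
])

```text
time: 6.25
ee_pos: [0.4868, -0.2644, 0.2175]
eef_rot: [0.033, 0.999, -0.0, 0.0]
contact_force: [0.7, -0.3, 0.4]
finger_gap: 0.0384
```

Call:
servo_tool([
  [[0, 0, 0], 0],
  [[0, 0, 0], 0],
])

```text
time: 6.45
ee_pos: [0.4871, -0.2632, 0.2172]
eef_rot: [0.038, 0.999, 0.0, -0.0]
contact_force: [0.3, 0.4, -0.4]
finger_gap: 0.0385
```

```bash
python3 -c "
from h import *
st(); a=shot('wrist','w2'); b=shot('top','t2')[130:270,180:460]
cv2.imwrite('pics/m2.png',np.vstack([cv2.resize(a,(640,400))[:340], cv2.resize(b,(640,260))[:260]])[:600])"
```

```text
t 6.5 tcp [ 487.1 -263.2  217.2] heading 1.496 F [ 0.3  0.4 -0.4] gap 38.5
```

View pics/m2.png

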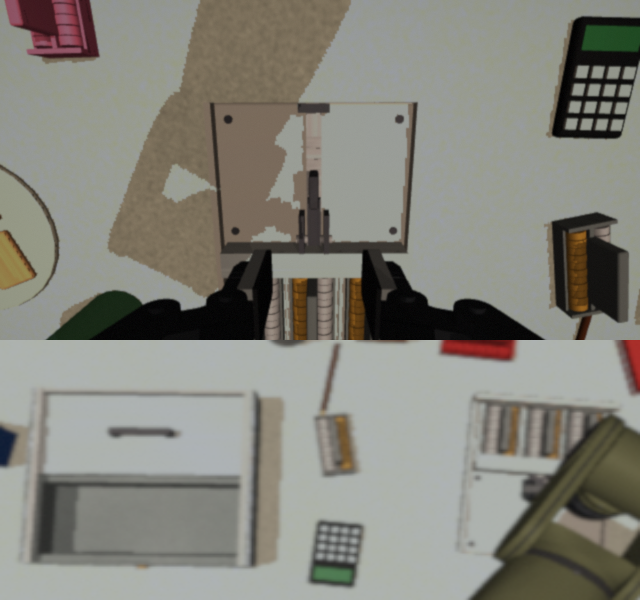

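The hatch is on the deck and the well is open. In the wrist view the pawl tab's top is at about (314,172..200), the carrier's back edge runs from (211,103) to (417,103), and the soap is well left of it.

```bash
python3 -c "
from h import *
c=ld('w2')
for p,z in(((211,103),.008),((417,103),.008),((314,170),.064),((314,198),.064),((228,119),.008),((399,119),.008),((313,108),.02)): print(p,px2w('',p,z,c))
for x in(-.036,-.008): print(w2px('',tf((.5087,-.2659),-.0786,(x,0,.064)),c))
a=cv2.imread('pics/w2.png')[90:290,200:430];cv2.imwrite('pics/w2c.png',cv2.resize(a,None,fx=3,fy=3,interpolation=2))
"
```

```text
(211, 103) [ 0.4090189 -0.3537054  0.008    ]
(417, 103) [ 0.4234668  -0.16372861  0.008     ]
(314, 170) [ 0.46916047 -0.26256802  0.064     ]
(314, 198) [ 0.49256096 -0.2643917   0.064     ]
(228, 119) [ 0.42447502 -0.3400698   0.008     ]
(399, 119) [ 0.43661504 -0.18055171  0.008     ]
(313, 108) [ 0.42061716 -0.25992444  0.02      ]
[313.73028319 174.46726997]
[313.70941342 207.51547685]
```

View pics/w2c.png

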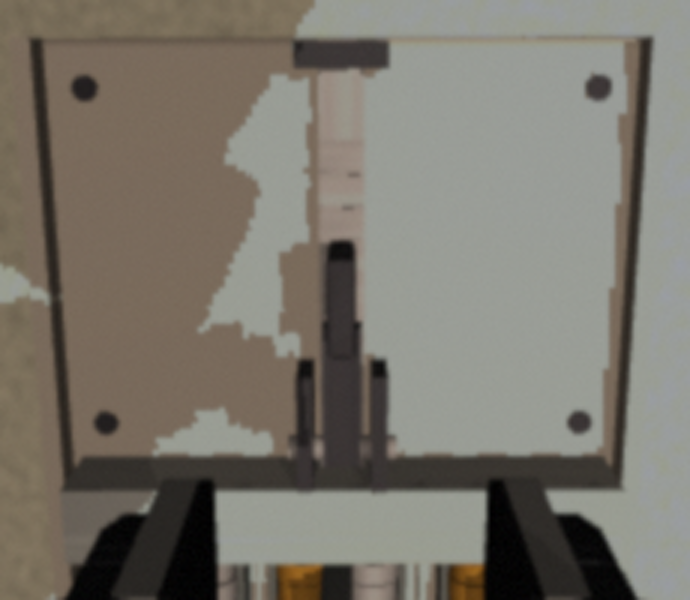

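Call:
servo_tool([
  [[0, -1, -40], 0],
  [[0, 0, -50], 0],
  [[0, 0, -45], 0],
  [[0, 0, -28], 0],
  [[0, 0, -10], 0],
  [[0, 0, 0], 0],
  [[0, 0, 0], 0],
])

```text
time: 7.25
ee_pos: [0.4889, -0.2638, 0.0462]
eef_rot: [0.035, 0.999, -0.001, 0.001]
contact_force: [0.1, 0.1, -1.1]
finger_gap: 0.0379
```

Call:
servo_tool([
  [[0, 0, 0], 0],
  [[0, 0, 0], 0],
  [[0, 0, 0], 0],
  [[0, 0, 0], 0],
  [[0, 0, 0], 0],
], grip=0, force=60)

```text
time: 7.75
ee_pos: [0.4886, -0.2658, 0.0466]
eef_rot: [0.036, 0.999, -0.002, 0.002]
contact_force: [-0.7, -4.9, 2.5]
finger_gap: 0.0066
```

Call:
servo_tool([
  [[1, 0, 4], 0],
  [[2, 0, 4], 0],
  [[3, 0, 4], 0],
  [[2, 0, 3], 0],
  [[0, 0, 0], 0],
  [[0, 0, 0], 0],
])

```text
time: 8.35
ee_pos: [0.4937, -0.266, 0.0578]
eef_rot: [0.036, 0.999, -0.002, -0.001]
contact_force: [-0.5, -13.2, -12.0]
finger_gap: 0.007
```

Call:
servo_tool([
  [[1, -1, 2], 0],
  [[1, -1, 2], 0],
  [[1, 0, 1], 0],
  [[0, 0, 0], 0],
  [[0, 0, 0], 0],
])

```text
time: 8.85
ee_pos: [0.4958, -0.2663, 0.061]
eef_rot: [0.036, 0.999, -0.001, -0.002]
contact_force: [1.9, -8.3, -16.2]
finger_gap: 0.0068
```

```bash
python3 -c "
from h import *
st()
e=readout.sense()['ee_pos']
a=shot('wrist','w3')[60:260,200:430];b=shot('scene','s3')[200:350,180:330]
cv2.imwrite('pics/m3.png',np.hstack([cv2.resize(a,(400,400)),cv2.resize(b,(400,400),interpolation=2)]))"
```

```text
t 8.8 tcp [ 495.8 -266.3   61. ] heading 1.499 F [  1.9  -8.3 -16.2] gap 6.8
```

View pics/m3.png

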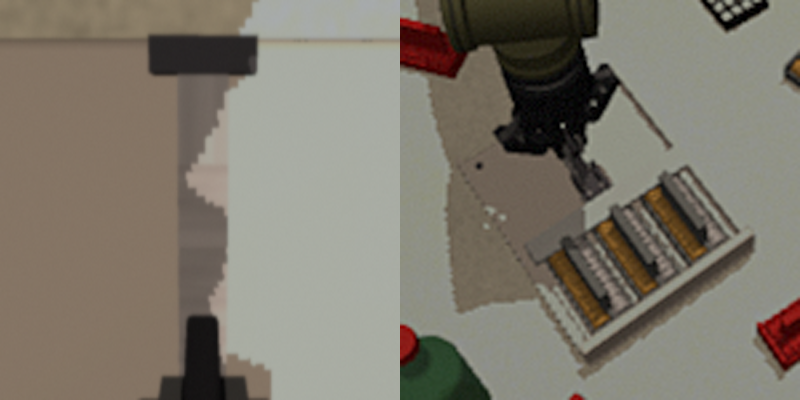

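The tab is held and raised by about 14 mm. Next I slide the bar back.

Call:
servo_tool([
  [[-5, 0, 0], 0],
  [[-6, 1, 0], 0],
  [[-6, 0, 0], 0],
  [[0, 0, 0], 0],
])

```text
time: 9.35
ee_pos: [0.4784, -0.265, 0.0611]
eef_rot: [0.036, 0.999, -0.0, -0.003]
contact_force: [-0.3, -8.8, -16.4]
finger_gap: 0.007
```

```bash
python3 -c "
from h import *
st()"
```

```text
t 9.3 tcp [ 478.4 -265.    61.1] heading 1.499 F [ -0.3  -8.8 -16.4] gap 7.0
```

Call:
servo_tool([
  [[-8, 1, 0], 0],
  [[-8, 1, 0], 0],
  [[-8, 0, 0], 0],
  [[-8, 1, 0], 0],
  [[-8, 0, 0], 0],
  [[-6, 1, 0], 0],
  [[-3, 0, 0], 0],
  [[0, 0, 0], 0],
])

```text
time: 10.15
ee_pos: [0.4297, -0.2613, 0.0614]
eef_rot: [0.036, 0.999, -0.001, -0.002]
contact_force: [0.5, -9.8, -18.3]
finger_gap: 0.0067
```

```bash
python3 -c "
from h import *
st()
a=shot('wrist','w4')[60:260,200:430];b=shot('scene','s4')[200:350,180:330]
cv2.imwrite('pics/m4.png',np.hstack([cv2.resize(a,(400,400)),cv2.resize(b,(400,400),interpolation=2)]))"
```

```text
t 10.2 tcp [ 429.7 -261.3   61.4] heading 1.499 F [  0.5  -9.8 -18.3] gap 6.7
```

View pics/m4.png

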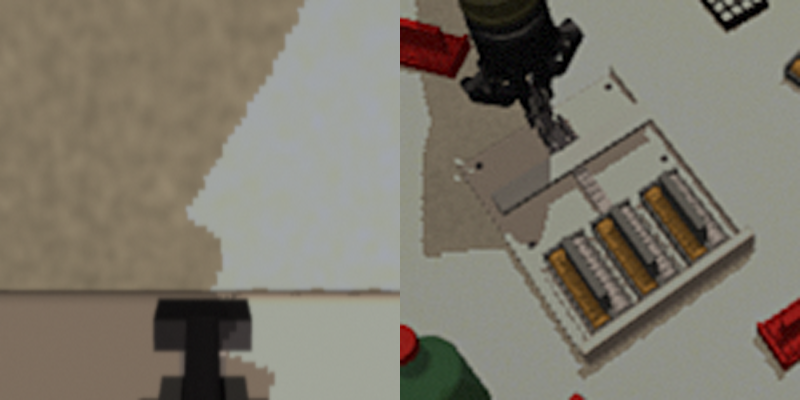

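The bar is back about 66 mm and clear of the totes. I release the pawl, go up, and measure the open well from the earlier top picture.

Call:
servo_tool([
  [[0, 0, 0], 0],
  [[0, 0, 0], 0],
  [[0, 0, 0], 0],
  [[0, 0, 0], 0],
  [[0, 0, 20], 0],
  [[0, 0, 40], 0],
  [[0, 0, 40], 0],
  [[0, 0, 20], 0],
], grip=45)

```text
time: 11.05
ee_pos: [0.434, -0.2615, 0.1891]
eef_rot: [0.036, 0.999, -0.002, 0.003]
contact_force: [-0.5, -0.2, 1.0]
finger_gap: 0.0387
```

```bash
python3 -c "
from h import *
a=cv2.imread('pics/t2.png')[150:260,184:304]
cv2.imwrite('pics/c5.png',cv2.resize(a,None,fx=5,fy=5,interpolation=2))"
```

```text
(no output)
```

View pics/c5.png

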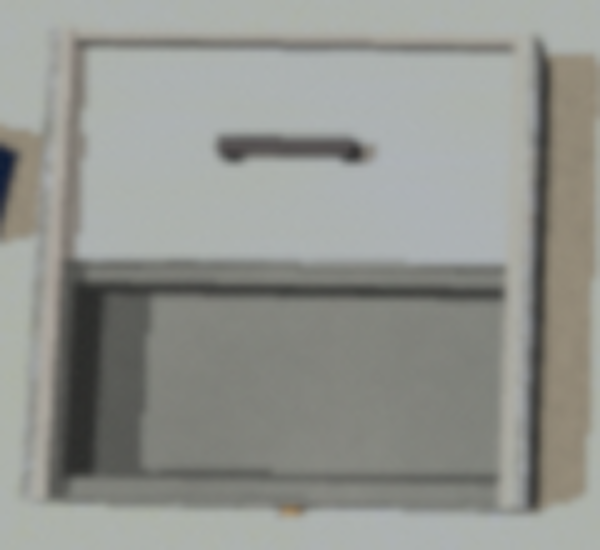

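The open well's far edge is at row 285 and its near edge at row 477. Outer corners are (65,35), (540,40), (535,508) and (25,498), and the handle runs from (218,147) to (362,150).

```bash
python3 -c "
from h import *
c=ld('t2')
f=lambda u,v,z:px2w('',(184+(u+.5)/5-.5,150+(v+.5)/5-.5),z,c)
o,yaw=(.4656,.2483),.0134
loc=lambda P:np.round(1e3*tf((0,0),-yaw,(P[0]-o[0],P[1]-o[1],0))[:2],1)
for n,u,v,z in(('far 58',285,286,.07),('near -58',285,477,.07),('far 58L',100,284,.07),('far58R',490,289,.07),('nearL',90,475,.07),('nearR',480,479,.07),('L lip inner ',60,400,.095),('200,145',65,35,.095),('200,-145',540,40,.095),('-78,-145',535,508,.095),('-78,145',25,498,.095),('h133,40',218,147,.113),('h133,-40',362,150,.113)): print(n,loc(f(u,v,z)))
"
```

```text
far 58 [53.6  8.1]
near -58 [-59.    3.7]
far 58L [ 53.9 118.3]
far58R [  52.9 -113.7]
nearL [-59.  118.3]
nearR [ -59.  -110.7]
L lip inner  [-16.9 130.5]
200,145 [199.3 139.5]
200,-145 [ 198.4 -142.4]
-78,-145 [ -76.1 -145.5]
-78,145 [-73.3 147.6]
h133,40 [129.1  41.2]
h133,-40 [128.1 -42.4]
```

Call:
servo_tool([
  [[26, 6, 0], 0],
  [[36, 7, 0], 0],
  [[36, 7, 0], 0],
  [[36, 7, 0], 0],
  [[32, 7, 0], 0],
  [[18, 6, 0], 0],
  [[0, 3, -20], 0],
  [[0, 0, -40], 0],
  [[0, 0, -40], 0],
  [[0, 0, -28], 0],
  [[0, 0, -13], 0],
  [[0, 0, 0], 0],
])

```text
time: 12.25
ee_pos: [0.6152, -0.2169, 0.0413]
eef_rot: [0.036, 0.999, 0.001, -0.002]
contact_force: [-0.7, -0.5, -0.9]
finger_gap: 0.0385
```

Call:
servo_tool([
  [[2, -1, 3], 0],
  [[0, 0, 0], 0],
  [[0, 0, 0], 0],
  [[0, 0, 0], 0],
  [[0, 0, 0], 0],
  [[0, 0, 0], 0],
  [[0, 0, 0], 0],
], grip=0, force=100)

```text
time: 12.95
ee_pos: [0.6208, -0.2199, 0.05]
eef_rot: [0.036, 0.999, -0.001, 0.003]
contact_force: [0.9, -1.1, 6.1]
finger_gap: 0.0085
```

Call:
servo_tool([
  [[0, 0, 10], 0],
  [[0, 0, 25], 0],
  [[0, 0, 35], 0],
  [[0, 0, 35], 0],
  [[0, 0, 25], 0],
  [[0, 0, 0], 0],
])

```text
time: 13.55
ee_pos: [0.6206, -0.2195, 0.1819]
eef_rot: [0.036, 0.999, -0.002, 0.004]
contact_force: [1.3, -0.1, -2.6]
finger_gap: 0.0084
```

Call:
servo_tool([
  [[-6, 20, 0], 0.007],
  [[-10, 35, 0], 0.007],
  [[-14, 50, 0], 0.007],
  [[-14, 50, 0], 0.007],
  [[-14, 50, 0], 0.007],
  [[-14, 50, 0], 0.007],
  [[-14, 50, 0], 0.007],
  [[-14, 50, 0], 0.007],
  [[-14, 50, 0], 0.007],
  [[-14, 50, 0], 0.007],
  [[-14, 48, 0], 0.007],
  [[-14, 45, 0], 0.007],
])

```text
time: 14.75
ee_pos: [0.4632, 0.3161, 0.1733]
eef_rot: [-0.007, 1.0, -0.001, -0.002]
contact_force: [1.4, 0.2, -3.3]
finger_gap: 0.0084
```

Call:
servo_tool([
  [[0, 3, 0], 0],
  [[0, 0, 0], 0],
  [[0, 0, -15], 0],
  [[0, 0, -15], 0],
])

```text
time: 15.15
ee_pos: [0.4665, 0.3162, 0.1446]
eef_rot: [-0.005, 1.0, -0.0, -0.0]
contact_force: [-0.2, -0.4, -3.3]
finger_gap: 0.0082
```

Call:
servo_tool([
  [[-2, 16, 0], 0],
  [[0, 0, -15], 0],
  [[0, 0, -20], 0],
  [[0, 0, -20], 0],
  [[0, 0, -15], 0],
  [[0, 0, -10], 0],
  [[0, 0, 0], 0],
])

```text
time: 15.85
ee_pos: [0.4635, 0.3328, 0.0642]
eef_rot: [-0.006, 1.0, -0.001, -0.002]
contact_force: [-0.6, -0.3, -2.3]
finger_gap: 0.0083
```

Call:
servo_tool([
  [[0, 0, -8], 0],
  [[0, 0, -6], 0],
  [[0, 0, -3], 0],
  [[0, 0, 0], 0],
])

```text
time: 16.25
ee_pos: [0.4643, 0.3335, 0.0489]
eef_rot: [-0.006, 1.0, -0.0, -0.0]
contact_force: [-0.3, -0.4, -2.6]
finger_gap: 0.0083
```

Call:
servo_tool([
  [[0, 0, -2], 0],
  [[0, 0, -1], 0],
  [[0, 0, 0], 0],
])

```text
time: 16.55
ee_pos: [0.4645, 0.3336, 0.0463]
eef_rot: [-0.006, 1.0, 0.0, -0.0]
contact_force: [1.1, -0.4, -3.0]
finger_gap: 0.0085
```

Call:
servo_tool([
  [[0, 0, 0], 0],
  [[0, 0, 0], 0],
  [[0, 0, 0], 0],
  [[0, 0, 0], 0],
  [[0, 0, 15], 0],
  [[0, 0, 40], 0],
  [[0, 0, 45], 0],
  [[0, 0, 30], 0],
  [[0, 0, 0], 0],
], grip=32)

```text
time: 17.45
ee_pos: [0.4677, 0.3357, 0.1844]
eef_rot: [-0.006, 1.0, 0.003, 0.006]
contact_force: [1.0, 0.3, -0.1]
finger_gap: 0.0276
```

```bash
python3 -c "
from h import *
st()
shot('wrist','w6')"
```

```text
t 17.4 tcp [467.7 335.7 184.4] heading 1.583 F [ 1.   0.3 -0.1] gap 27.6
```

View pics/w6.png

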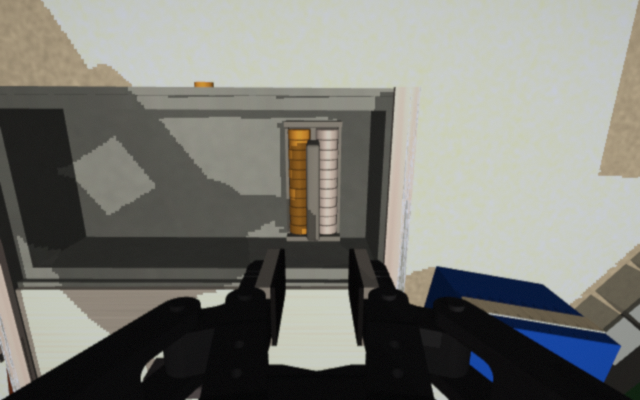

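The first tote stands upright in the well, at (314,180) in the wrist view. On to the middle tote.

Call:
servo_tool([
  [[11, -44, 0], -0.007],
  [[11, -44, 0], -0.007],
  [[11, -44, 0], -0.007],
  [[11, -44, 0], -0.007],
  [[11, -44, 0], -0.007],
  [[11, -44, 0], -0.007],
  [[11, -44, 0], -0.007],
  [[11, -44, 0], -0.007],
  [[11, -44, 0], -0.007],
  [[11, -44, 0], -0.007],
  [[11, -44, 0], -0.007],
  [[11, -44, 0], -0.007],
], grip=45)

```text
time: 18.7
ee_pos: [0.5958, -0.1959, 0.1747]
eef_rot: [0.036, 0.999, 0.001, -0.001]
contact_force: [1.0, -0.4, 0.1]
finger_gap: 0.0386
```

Call:
servo_tool([
  [[11, -41, 0], -0.005],
  [[2, -40, 0], 0],
  [[0, 0, 0], 0],
  [[0, 0, 0], 0],
])

```text
time: 19.1
ee_pos: [0.6087, -0.2756, 0.1746]
eef_rot: [0.039, 0.999, 0.001, -0.001]
contact_force: [-0.6, -1.1, -1.5]
finger_gap: 0.0384
```

Call:
servo_tool([
  [[2, 0, -30], 0],
  [[2, 0, -40], 0],
  [[0, 0, -33], 0],
  [[0, 0, -17], 0],
  [[0, 0, -7], 0],
  [[0, 0, 0], 0],
  [[0, 0, 0], 0],
])

```text
time: 19.8
ee_pos: [0.6148, -0.2757, 0.0514]
eef_rot: [0.038, 0.999, -0.001, 0.001]
contact_force: [-0.2, -0.4, 0.5]
finger_gap: 0.0385
```

Call:
servo_tool([
  [[0, 0, 0], 0],
  [[0, 0, 0], 0],
  [[0, 0, 0], 0],
  [[0, 0, 0], 0],
  [[0, 0, 0], 0],
  [[0, 0, 0], 0],
], grip=0)

```text
time: 20.4
ee_pos: [0.6146, -0.2763, 0.0513]
eef_rot: [0.038, 0.999, -0.001, 0.001]
contact_force: [-0.7, -0.9, 6.2]
finger_gap: 0.0085
```

Call:
servo_tool([
  [[0, 0, 10], 0],
  [[0, 0, 25], 0],
  [[0, 0, 35], 0],
  [[0, 0, 35], 0],
  [[0, 0, 25], 0],
  [[0, 0, 0], 0],
])

```text
time: 21.0
ee_pos: [0.6154, -0.2763, 0.184]
eef_rot: [0.038, 0.999, -0.002, 0.003]
contact_force: [0.8, -0.7, -3.6]
finger_gap: 0.0081
```

Call:
servo_tool([
  [[-10, 36, 0], 0.008],
  [[-12, 43, 0], 0.008],
  [[-12, 43, 0], 0.008],
  [[-12, 43, 0], 0.008],
  [[-12, 43, 0], 0.008],
  [[-12, 43, 0], 0.008],
  [[-12, 43, 0], 0.008],
  [[-12, 43, 0], 0.008],
  [[-12, 43, 0], 0.008],
  [[-12, 43, 0], 0.008],
  [[-12, 43, 0], 0.008],
  [[-12, 43, 0], 0.002],
])

```text
time: 22.2
ee_pos: [0.4691, 0.2347, 0.1764]
eef_rot: [-0.007, 1.0, -0.001, -0.002]
contact_force: [0.1, 0.5, -4.1]
finger_gap: 0.0083
```

Call:
servo_tool([
  [[-8, 43, 0], 0],
  [[0, 0, 0], 0],
  [[0, 0, -15], 0],
  [[0, 0, -15], 0],
  [[0, 0, 0], 0],
])

```text
time: 22.7
ee_pos: [0.461, 0.2742, 0.1441]
eef_rot: [-0.006, 1.0, -0.002, -0.004]
contact_force: [-0.5, -0.2, -3.8]
finger_gap: 0.008
```

Call:
servo_tool([
  [[3, 3, -15], 0],
  [[0, 0, -22], 0],
  [[0, 0, -22], 0],
  [[0, 0, -18], 0],
  [[0, 0, -10], 0],
  [[0, 0, -5], 0],
  [[0, 0, -5], 0],
  [[0, 0, 0], 0],
  [[0, 0, 0], 0],
])

```text
time: 23.6
ee_pos: [0.4672, 0.2798, 0.0531]
eef_rot: [-0.007, 1.0, 0.0, 0.001]
contact_force: [-0.1, -0.1, -3.5]
finger_gap: 0.0083
```

Call:
servo_tool([
  [[0, 0, -2], 0],
  [[0, 0, 0], 0],
])

```text
time: 23.8
ee_pos: [0.4667, 0.2797, 0.0507]
eef_rot: [-0.007, 1.0, 0.0, 0.0]
contact_force: [0.7, -0.3, -3.4]
finger_gap: 0.0084
```

Call:
servo_tool([
  [[-1, -1, -3], 0],
  [[0, 0, -2], 0],
  [[0, 0, 0], 0],
])

```text
time: 24.1
ee_pos: [0.4658, 0.2787, 0.0472]
eef_rot: [-0.007, 1.0, -0.0, -0.0]
contact_force: [-5.8, -3.0, 8.6]
finger_gap: 0.0084
```

Call:
servo_tool([
  [[0, 0, -2], 0],
  [[0, 0, 0], 0],
])

```text
time: 24.3
ee_pos: [0.4659, 0.2787, 0.0472]
eef_rot: [-0.007, 1.0, -0.001, -0.001]
contact_force: [-12.9, -7.0, 21.4]
finger_gap: 0.0079
```

Seated on the floor. Release and fetch the third.

Call:
servo_tool([
  [[0, 0, 2], 0],
  [[0, 0, 0], 0],
  [[0, 0, 0], 0],
  [[0, 0, 0], 0],
  [[0, 0, 0], 0],
  [[0, 0, 15], 0],
  [[0, 0, 40], 0],
  [[0, 0, 45], 0],
  [[0, 0, 30], 0],
  [[0, 0, 0], 0],
], grip=32)

```text
time: 25.3
ee_pos: [0.4689, 0.2802, 0.183]
eef_rot: [-0.007, 1.0, 0.003, 0.006]
contact_force: [1.2, 0.5, 0.5]
finger_gap: 0.0276
```

Call:
servo_tool([
  [[11, -44, 0], -0.007],
  [[11, -44, 0], -0.007],
  [[11, -44, 0], -0.007],
  [[11, -44, 0], -0.007],
  [[11, -44, 0], -0.007],
  [[11, -44, 0], -0.007],
  [[11, -44, 0], -0.007],
  [[11, -44, 0], -0.007],
  [[11, -44, 0], -0.007],
  [[11, -44, 0], -0.007],
  [[11, -44, 0], -0.007],
  [[11, -44, 0], -0.007],
], grip=45)

```text
time: 26.5
ee_pos: [0.5974, -0.2512, 0.1749]
eef_rot: [0.036, 0.999, 0.0, -0.0]
contact_force: [1.4, -0.8, -0.1]
finger_gap: 0.0382
```

Call:
servo_tool([
  [[11, -41, 0], -0.006],
  [[0, -39, 0], 0],
  [[0, 0, 0], 0],
  [[0, 0, 0], 0],
])

```text
time: 26.9
ee_pos: [0.608, -0.3298, 0.1745]
eef_rot: [0.039, 0.999, 0.001, -0.001]
contact_force: [-0.1, 0.3, 0.3]
finger_gap: 0.0385
```

```bash
python3 -c "
from h import *
st()
b=shot('top','t7')[130:270,180:470]; cv2.imwrite('pics/m7.png',cv2.resize(b,None,fx=2.75,fy=2.75,interpolation=2))"
```

```text
t 26.9 tcp [ 608.  -329.8  174.5] heading 1.492 F [-0.1  0.3  0.3] gap 38.5
```

View pics/m7.png

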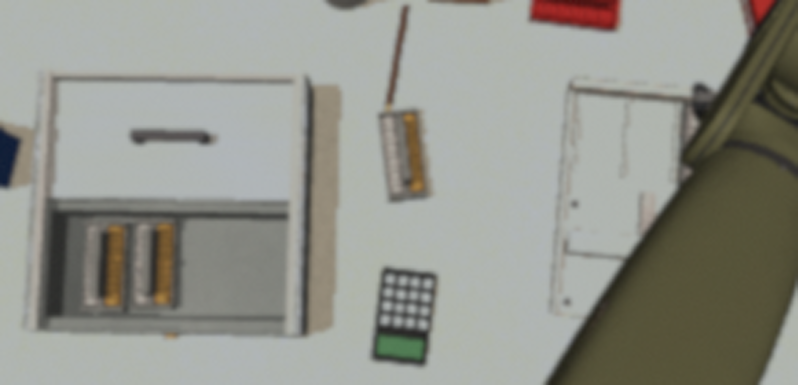

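Two totes stand upright in the well, at about (105,265) and (155,265) in the crop. Tote3 is unmoved at (403,155) and the carrier's first two bays are empty. I descend on the third.

Call:
servo_tool([
  [[1, -1, -30], 0],
  [[1, 0, -40], 0],
  [[0, 0, -33], 0],
  [[0, 0, -17], 0],
  [[0, 0, -7], 0],
  [[0, 0, 0], 0],
  [[0, 0, 0], 0],
])

```text
time: 27.65
ee_pos: [0.6118, -0.3309, 0.0506]
eef_rot: [0.038, 0.999, -0.001, 0.001]
contact_force: [0.7, -0.0, 0.4]
finger_gap: 0.0382
```

Call:
servo_tool([
  [[0, 0, 0], 0],
  [[0, 0, 0], 0],
  [[0, 0, 0], 0],
  [[0, 0, 0], 0],
  [[0, 0, 0], 0],
  [[0, 0, 0], 0],
], grip=0)

```text
time: 28.25
ee_pos: [0.6116, -0.3314, 0.0505]
eef_rot: [0.038, 0.999, -0.001, 0.001]
contact_force: [-0.7, -0.8, 6.5]
finger_gap: 0.0085
```

Call:
servo_tool([
  [[0, 0, 10], 0],
  [[0, 0, 25], 0],
  [[0, 0, 35], 0],
  [[0, 0, 35], 0],
  [[0, 0, 25], 0],
  [[0, 0, 0], 0],
])

```text
time: 28.85
ee_pos: [0.6123, -0.3315, 0.1833]
eef_rot: [0.038, 0.999, -0.002, 0.003]
contact_force: [1.5, 0.5, -3.6]
finger_gap: 0.0085
```

Call:
servo_tool([
  [[-10, 36, 0], 0.008],
  [[-12, 43, 0], 0.008],
  [[-12, 43, 0], 0.008],
  [[-12, 43, 0], 0.008],
  [[-12, 43, 0], 0.008],
  [[-12, 43, 0], 0.008],
  [[-12, 43, 0], 0.008],
  [[-12, 43, 0], 0.008],
  [[-12, 43, 0], 0.008],
  [[-12, 43, 0], 0.008],
  [[-12, 43, 0], 0.008],
  [[-12, 43, 0], 0.002],
])

```text
time: 30.05
ee_pos: [0.4661, 0.1798, 0.1755]
eef_rot: [-0.007, 1.0, -0.0, -0.002]
contact_force: [0.4, 0.1, -3.2]
finger_gap: 0.0081
```

Call:
servo_tool([
  [[-2, 46, 0], 0],
  [[0, 0, 0], 0],
  [[0, 0, -15], 0],
  [[0, 0, -15], 0],
  [[0, 0, 0], 0],
])

```text
time: 30.55
ee_pos: [0.4638, 0.2224, 0.1431]
eef_rot: [-0.006, 1.0, -0.002, -0.004]
contact_force: [-0.2, -0.8, -3.3]
finger_gap: 0.0082
```

Call:
servo_tool([
  [[0, 0, -15], 0],
  [[0, 0, -22], 0],
  [[0, 0, -22], 0],
  [[0, 0, -18], 0],
  [[0, 0, -10], 0],
  [[0, 0, -5], 0],
  [[0, 0, -4], 0],
  [[0, 0, -3], 0],
  [[0, 0, 0], 0],
  [[0, 0, 0], 0],
])

```text
time: 31.55
ee_pos: [0.467, 0.2247, 0.05]
eef_rot: [-0.007, 1.0, 0.0, 0.001]
contact_force: [-0.1, -0.9, -4.0]
finger_gap: 0.0079
```

Call:
servo_tool([
  [[0, 0, -2], 0],
  [[0, 0, -1], 0],
  [[0, 0, 0], 0],
])

```text
time: 31.85
ee_pos: [0.4667, 0.2247, 0.0465]
eef_rot: [-0.007, 1.0, 0.0, 0.0]
contact_force: [-0.3, -0.2, -2.3]
finger_gap: 0.0081
```

Call:
servo_tool([
  [[0, 0, -2], 0],
  [[0, 0, 0], 0],
])

```text
time: 32.05
ee_pos: [0.4667, 0.2247, 0.0464]
eef_rot: [-0.007, 1.0, -0.0, -0.001]
contact_force: [-7.9, -3.3, 12.6]
finger_gap: 0.0082
```

Call:
servo_tool([
  [[0, 0, 0], 0],
  [[0, 0, 0], 0],
  [[0, 0, 0], 0],
  [[0, 0, 0], 0],
  [[0, 0, 15], 0],
  [[0, 0, 40], 0],
  [[0, 0, 45], 0],
  [[0, 0, 30], 0],
  [[0, 0, 0], 0],
], grip=32)

```text
time: 32.95
ee_pos: [0.47, 0.2259, 0.1819]
eef_rot: [-0.007, 1.0, 0.002, 0.006]
contact_force: [0.9, 1.1, 0.8]
finger_gap: 0.0271
```

Call:
servo_tool([
  [[14, -36, 0], 0.03],
  [[14, -37, 0], 0.03],
  [[14, -37, 0], 0.03],
  [[14, -37, 0], 0.03],
  [[14, -37, 0], 0.027],
  [[14, -37, 0], 0],
  [[0, 0, 0], 0],
  [[0, 0, 0], 0],
  [[0, 0, 0], 0],
], grip=45)

```text
time: 33.85
ee_pos: [0.55, 0.0043, 0.174]
eef_rot: [-0.08, 0.997, 0.0, -0.0]
contact_force: [-0.0, 0.7, -0.3]
finger_gap: 0.0385
```

```bash
python3 -c "
from h import *
st(); shot('wrist','w8')"
```

```text
t 33.9 tcp [550.    4.3 174. ] heading 1.732 F [-0.   0.7 -0.3] gap 38.5
```

View pics/w8.png

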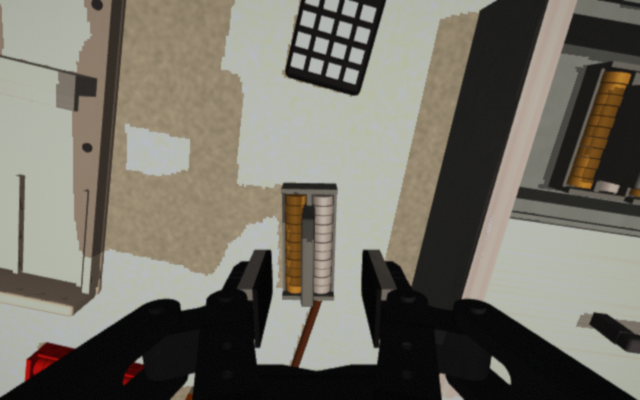

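Tote3 stands square with the tool: web from (308,206) to (307,303), near end wall at row 186, pencil beyond its far end.

```bash
python3 -c "
from h import *
c=ld('w8')
for p,z in(((308,206),.062),((307,303),.062),((282,186),.026),((337,186),.026),((283,299),.026),((333,299),.026)): print(p,px2w('',p,z,c))
"
```

```text
(308, 206) [ 5.52095197e-01 -3.88315506e-04  6.20000000e-02]
(307, 303) [0.62916053 0.01076187 0.062     ]
(282, 186) [ 0.54873418 -0.02297831  0.026     ]
(337, 186) [0.54166207 0.02091889 0.026     ]
(283, 299) [ 0.6496945  -0.00843721  0.026     ]
(333, 299) [0.64267866 0.03519978 0.026     ]
```

Call:
servo_tool([
  [[15, 0, 0], -0.017],
  [[20, 1, 0], 0],
  [[8, 1, -25], 0],
  [[0, 0, -40], 0],
  [[0, 0, -35], 0],
  [[0, 0, -20], 0],
  [[0, 0, -12], 0],
  [[0, 0, 0], 0],
  [[0, 0, 0], 0],
])

```text
time: 34.8
ee_pos: [0.5943, 0.0061, 0.0434]
eef_rot: [-0.072, 0.997, -0.0, 0.001]
contact_force: [-0.9, -0.4, 0.6]
finger_gap: 0.0383
```

Call:
servo_tool([
  [[0, 0, 0], 0],
  [[0, 0, 0], 0],
  [[0, 0, 0], 0],
  [[0, 0, 0], 0],
  [[0, 0, 0], 0],
  [[0, 0, 0], 0],
], grip=0)

```text
time: 35.4
ee_pos: [0.5948, 0.0053, 0.0441]
eef_rot: [-0.071, 0.997, -0.0, 0.001]
contact_force: [-1.2, -0.0, 5.4]
finger_gap: 0.0079
```

Call:
servo_tool([
  [[0, 0, 10], 0],
  [[0, 0, 25], 0],
  [[0, 0, 35], 0],
  [[0, 0, 35], 0],
  [[0, 0, 30], 0],
  [[0, 0, 0], 0],
])

```text
time: 36.0
ee_pos: [0.5962, 0.0054, 0.1829]
eef_rot: [-0.072, 0.997, -0.001, 0.005]
contact_force: [0.2, -1.2, -1.6]
finger_gap: 0.0084
```

Call:
servo_tool([
  [[-20, 25, 0], -0.022],
  [[-24, 30, 0], -0.022],
  [[-26, 32, 0], -0.022],
  [[-26, 32, 0], -0.022],
  [[-24, 30, 0], -0.022],
  [[-11, 14, 0], -0.022],
  [[0, 0, 0], 0],
  [[0, 0, -15], 0],
  [[0, 0, -15], 0],
  [[0, 0, 0], 0],
])

```text
time: 37.0
ee_pos: [0.4604, 0.1671, 0.1428]
eef_rot: [-0.005, 1.0, -0.001, -0.004]
contact_force: [-0.1, -0.1, -3.7]
finger_gap: 0.0085
```

Call:
servo_tool([
  [[2, 1, -15], 0],
  [[0, 0, -22], 0],
  [[0, 0, -22], 0],
  [[0, 0, -18], 0],
  [[0, 0, -10], 0],
  [[0, 0, -5], 0],
  [[0, 0, -4], 0],
  [[0, 0, -2], 0],
  [[0, 0, 0], 0],
  [[0, 0, 0], 0],
])

```text
time: 38.0
ee_pos: [0.4651, 0.1697, 0.05]
eef_rot: [-0.006, 1.0, 0.0, 0.001]
contact_force: [0.5, -0.3, -2.1]
finger_gap: 0.008
```

Call:
servo_tool([
  [[0, 0, -2], 0],
  [[0, 0, -1], 0],
  [[0, 0, 0], 0],
])

```text
time: 38.3
ee_pos: [0.4653, 0.1697, 0.0481]
eef_rot: [-0.006, 1.0, -0.0, 0.0]
contact_force: [-4.2, -2.1, 6.2]
finger_gap: 0.0085
```

Call:
servo_tool([
  [[0, 0, 0], 0],
  [[0, 0, 0], 0],
  [[0, 0, 0], 0],
  [[0, 0, 0], 0],
  [[0, 0, 15], 0],
  [[0, 0, 40], 0],
  [[0, 0, 45], 0],
  [[0, 0, 30], 0],
  [[0, 0, 0], 0],
], grip=32)

```text
time: 39.2
ee_pos: [0.4681, 0.1705, 0.1829]
eef_rot: [-0.006, 1.0, 0.001, 0.006]
contact_force: [-0.5, 0.1, 0.1]
finger_gap: 0.0273
```

Call:
servo_tool([
  [[12, 8, 0], -0.14],
  [[12, 8, 0], -0.14],
  [[12, 8, 0], -0.14],
  [[12, 8, 0], -0.14],
  [[12, 8, 0], -0.14],
  [[12, 8, 0], -0.14],
  [[12, 8, 0], -0.14],
  [[12, 8, 0], -0.14],
  [[12, 8, 0], -0.14],
  [[12, 8, 0], -0.14],
  [[6, 4, 0], -0.14],
  [[0, 0, 0], -0.035],
], grip=55)

```text
time: 40.4
ee_pos: [0.5909, 0.2539, 0.1749]
eef_rot: [0.706, 0.709, -0.0, -0.0]
contact_force: [0.9, 0.2, 0.8]
finger_gap: 0.0471
```

Call:
servo_tool([
  [[0, 0, 0], 0],
  [[0, 0, 0], 0],
])

```text
time: 40.6
ee_pos: [0.5902, 0.2535, 0.1754]
eef_rot: [0.704, 0.71, -0.001, -0.0]
contact_force: [-0.5, 0.5, -0.5]
finger_gap: 0.0471
```

```bash
python3 -c "
from h import *
st(); a=shot('wrist','w9');b=shot('scene','s9')[100:240,300:480]
cv2.imwrite('pics/m9.png',np.hstack([cv2.resize(a,(440,400))[:, :],cv2.resize(b,(360,400),interpolation=2)]))"
```

```text
t 40.6 tcp [590.2 253.5 175.4] heading 0.008 F [-0.5  0.5 -0.5] gap 47.1
```

View pics/m9.png

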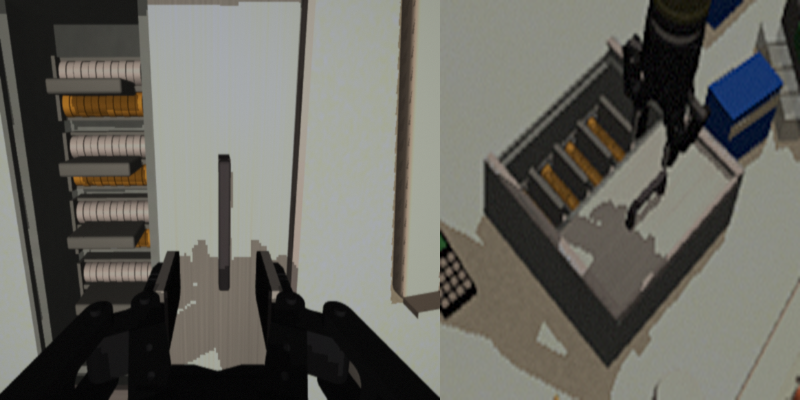

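All four totes stand upright in the well (wrist rows 75, 155, 225 and 280), and the handle is at mosaic column 224, which is pixel 326.

```bash
python3 -c "
from h import *
c=ld('w9')
for p in((326,155),(326,290)): print(px2w('',p,.113,c))"
```

```text
[0.5955449  0.29670632 0.113     ]
[0.59670242 0.21429749 0.113     ]
```

Call:
servo_tool([
  [[5, 0, -20], 0],
  [[0, 0, -28], 0],
  [[0, 0, -20], 0],
  [[0, 0, -10], 0],
  [[0, 0, 0], 0],
  [[0, 0, 0], 0],
])

```text
time: 41.3
ee_pos: [0.596, 0.2537, 0.0992]
eef_rot: [0.705, 0.71, 0.001, 0.0]
contact_force: [0.5, -0.4, 1.5]
finger_gap: 0.0471
```

Call:
servo_tool([
  [[0, 0, 0], 0],
  [[0, 0, 0], 0],
  [[0, 0, 0], 0],
  [[0, 0, 0], 0],
  [[0, 0, 0], 0],
  [[0, 0, 0], 0],
  [[0, 0, 0], 0],
], grip=0, force=80)

```text
time: 42.0
ee_pos: [0.5962, 0.2538, 0.0999]
eef_rot: [0.705, 0.71, 0.001, 0.0]
contact_force: [-1.5, -0.3, 6.1]
finger_gap: 0.0083
```

Call:
servo_tool([
  [[0, 0, 3], 0],
  [[0, 0, 2], 0],
  [[0, 0, 0], 0],
  [[0, 0, 0], 0],
])

```text
time: 42.4
ee_pos: [0.595, 0.2534, 0.1024]
eef_rot: [0.705, 0.71, -0.001, -0.0]
contact_force: [-0.4, 0.6, -3.6]
finger_gap: 0.0078
```

Call:
servo_tool([
  [[0, 0, 2], 0],
  [[-12, 0, 0], 0],
  [[-24, 0, 0], 0],
  [[-25, 0, 0], 0],
  [[-25, 0, 0], 0],
  [[-22, 0, 0], 0],
  [[-14, 0, 0], 0],
  [[-7, 0, 0], 0],
  [[-3, 0, 0], 0],
  [[0, 0, 0], 0],
  [[0, 0, 0], 0],
])

```text
time: 43.5
ee_pos: [0.4644, 0.2536, 0.1057]
eef_rot: [0.705, 0.709, 0.0, 0.0]
contact_force: [0.6, -0.5, -4.1]
finger_gap: 0.0081
```

Call:
servo_tool([
  [[-2, 0, 0], 0],
  [[0, 0, -3], 0],
  [[0, 0, -3], 0],
  [[0, 0, 0], 0],
  [[0, 0, 0], 0],
])

```text
time: 44.0
ee_pos: [0.4614, 0.2535, 0.099]
eef_rot: [0.705, 0.71, -0.0, -0.0]
contact_force: [0.4, 0.2, -4.2]
finger_gap: 0.0083
```

Call:
servo_tool([
  [[0, 0, -2], 0],
  [[0, 0, -2], 0],
  [[0, 0, -1], 0],
  [[0, 0, 0], 0],
])

```text
time: 44.4
ee_pos: [0.4614, 0.2535, 0.0941]
eef_rot: [0.705, 0.71, -0.0, -0.0]
contact_force: [0.3, -0.4, -3.8]
finger_gap: 0.0082
```

Call:
servo_tool([
  [[0, 0, -1], 0],
  [[0, 0, -1], 0],
  [[0, 0, 0], 0],
])

```text
time: 44.7
ee_pos: [0.4616, 0.2536, 0.0938]
eef_rot: [0.705, 0.71, -0.0, -0.0]
contact_force: [-4.8, -2.2, 5.7]
finger_gap: 0.0082
```

Call:
servo_tool([
  [[0, 0, 0], 0],
  [[0, 0, 0], 0],
  [[0, 0, 0], 0],
  [[0, 0, 0], 0],
  [[0, 0, 20], 0],
  [[0, 0, 40], 0],
  [[0, 0, 40], 0],
  [[0, 0, 20], 0],
  [[0, 0, 0], 0],
], grip=45)

```text
time: 45.6
ee_pos: [0.4638, 0.2545, 0.2169]
eef_rot: [0.705, 0.71, 0.004, 0.002]
contact_force: [-0.3, -0.3, -0.7]
finger_gap: 0.0385
```

The hatch is home: it seated about 6 mm below the deck-level grip height. Next is the carrier: grip the tab, lift it, and slide the bar home.

Call:
servo_tool([
  [[-3, -43, 0], 0.124],
  [[-4, -43, 0], 0.124],
  [[-3, -43, 0], 0.124],
  [[-4, -43, 0], 0.124],
  [[-3, -43, 0], 0.124],
  [[-4, -43, 0], 0.124],
  [[-3, -43, 0], 0.124],
  [[-4, -43, 0], 0.124],
  [[-3, -43, 0], 0.124],
  [[-4, -43, 0], 0.124],
  [[-3, -43, 0], 0.124],
  [[-4, -43, 0], 0.124],
])

```text
time: 46.8
ee_pos: [0.4186, -0.2627, 0.2105]
eef_rot: [0.037, 0.999, 0.001, -0.001]
contact_force: [1.1, -0.9, 0.4]
finger_gap: 0.0386
```

Call:
servo_tool([
  [[0, 0, 0], 0],
  [[0, 0, 0], 0],
])

```text
time: 47.0
ee_pos: [0.4188, -0.2616, 0.2105]
eef_rot: [0.041, 0.999, 0.001, -0.001]
contact_force: [-0.3, 0.7, -1.2]
finger_gap: 0.038
```

```bash
python3 -c "
from h import *
st(); shot('wrist','w10')
a=cv2.imread('pics/w10.png')[100:300,200:430]; t=shot('top','t10')[150:260,184:304]
cv2.imwrite('pics/m10.png',np.hstack([cv2.resize(a,(460,400),interpolation=2),cv2.resize(t,(340,400)[::1],interpolation=2)]))"
```

```text
t 47.0 tcp [ 418.8 -261.6  210.5] heading 1.489 F [-0.3  0.7 -1.2] gap 38.0
```

View pics/m10.png

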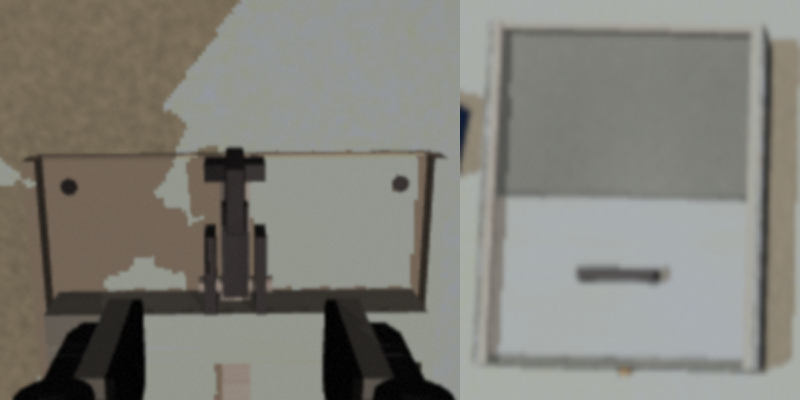

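The hatch looks home, matching the start picture. The pawl tab's top is at about crop (234,160..203), which is pixel (317,180..201).

```bash
python3 -c "
from h import *
c=ld('w10')
for p in((317,178),(317,202)): print(px2w('',p,.064,c))"
```

```text
[ 0.40610055 -0.25858221  0.064     ]
[ 0.42585719 -0.26021247  0.064     ]
```

Call:
servo_tool([
  [[1, 1, -40], 0],
  [[0, 0, -50], 0],
  [[0, 0, -42], 0],
  [[0, 0, -25], 0],
  [[0, 0, -10], 0],
  [[0, 0, 0], 0],
  [[0, 0, 0], 0],
])

```text
time: 47.8
ee_pos: [0.4218, -0.2605, 0.0468]
eef_rot: [0.039, 0.999, -0.001, 0.001]
contact_force: [0.3, 0.1, -0.5]
finger_gap: 0.0382
```

Call:
servo_tool([
  [[0, 0, 0], 0],
  [[0, 0, 0], 0],
  [[0, 0, 0], 0],
  [[0, 0, 0], 0],
  [[0, 0, 0], 0],
], grip=0, force=60)

```text
time: 48.3
ee_pos: [0.4217, -0.2611, 0.047]
eef_rot: [0.039, 0.999, -0.001, 0.001]
contact_force: [-1.4, 1.3, 6.4]
finger_gap: 0.0075
```

Call:
servo_tool([
  [[1, 0, 4], 0],
  [[2, 0, 4], 0],
  [[2, 0, 4], 0],
  [[2, 0, 3], 0],
  [[1, 0, 2], 0],
  [[0, 0, 0], 0],
  [[0, 0, 0], 0],
])

```text
time: 49.0
ee_pos: [0.4267, -0.2611, 0.0593]
eef_rot: [0.039, 0.999, -0.001, -0.002]
contact_force: [2.8, -10.8, -17.3]
finger_gap: 0.0068
```

Call:
servo_tool([
  [[3, 0, 2], 0],
  [[7, -1, 0], 0],
  [[8, -1, 0], 0],
  [[8, 0, 0], 0],
  [[8, -1, 0], 0],
  [[8, 0, 0], 0],
  [[8, -1, 0], 0],
  [[8, -1, 0], 0],
  [[5, 0, 0], 0],
  [[0, 0, 0], 0],
])

```text
time: 50.0
ee_pos: [0.4887, -0.2657, 0.0609]
eef_rot: [0.039, 0.999, -0.0, -0.004]
contact_force: [-1.7, -7.9, -12.0]
finger_gap: 0.0074
```

Call:
servo_tool([
  [[2, 0, 0], 0],
  [[1, 0, 0], 0],
  [[0, 0, 0], 0],
])

```text
time: 50.3
ee_pos: [0.491, -0.2659, 0.061]
eef_rot: [0.039, 0.999, -0.0, -0.004]
contact_force: [-3.7, -7.1, -9.8]
finger_gap: 0.0069
```

Call:
servo_tool([
  [[2, 0, 0], 0],
  [[2, 0, 0], 0],
  [[0, 0, 0], 0],
])

```text
time: 50.6
ee_pos: [0.495, -0.2661, 0.061]
eef_rot: [0.039, 0.999, -0.001, -0.004]
contact_force: [-4.1, -8.3, -9.4]
finger_gap: 0.007
```

Call:
servo_tool([
  [[1, 0, 0], 0],
  [[1, 0, 0], 0],
  [[0, 0, 0], 0],
])

```text
time: 50.9
ee_pos: [0.4968, -0.2663, 0.061]
eef_rot: [0.039, 0.999, -0.001, -0.004]
contact_force: [-4.6, -9.0, -10.5]
finger_gap: 0.007
```

Call:
servo_tool([
  [[1, 0, 0], 0],
  [[1, 0, 0], 0],
  [[0, 0, 0], 0],
])

```text
time: 51.2
ee_pos: [0.4982, -0.2663, 0.061]
eef_rot: [0.039, 0.999, -0.001, -0.005]
contact_force: [-7.7, -9.7, -7.6]
finger_gap: 0.0069
```

Call:
servo_tool([
  [[1, 0, 0], 0],
  [[1, 0, 0], 0],
  [[0, 0, 0], 0],
])

```text
time: 51.5
ee_pos: [0.4985, -0.2663, 0.0612]
eef_rot: [0.039, 0.999, -0.0, -0.008]
contact_force: [-15.2, -9.0, -1.5]
finger_gap: 0.0068
```

Home stop felt (x force rose to -15 N). Release so the pawl drops, then back off and look.

Call:
servo_tool([
  [[-2, 0, 0], 0],
  [[0, 0, 0], 0],
  [[0, 0, 0], 0],
  [[0, 0, 0], 0],
  [[0, 0, 0], 0],
  [[0, 0, 20], 0],
  [[0, 0, 40], 0],
  [[0, 0, 50], 0],
  [[0, 0, 30], 0],
  [[0, 0, 0], 0],
  [[0, 0, 0], 0],
], grip=45)

```text
time: 52.6
ee_pos: [0.5032, -0.2654, 0.2053]
eef_rot: [0.039, 0.999, -0.001, 0.001]
contact_force: [-0.1, -0.0, 0.6]
finger_gap: 0.0382
```

```bash
python3 -c "
from h import *
st(); a=shot('wrist','w11')[90:290,200:430]; t=shot('scene','s11')[110:350,110:450]
cv2.imwrite('pics/m11.png',np.hstack([cv2.resize(a,(400,400),interpolation=2),cv2.resize(t,(400,400),interpolation=2)]))
c=ld('w11')
for x in(-.036,-.008): print('down',w2px('',tf((.5087,-.2659),-.0786,(x,0,.064)),c),'up.25',w2px('',tf((.5087,-.2659),-.0786,(x+.009,0,.077)),c))"
```

```text
t 52.6 tcp [ 503.2 -265.4  205.3] heading 1.492 F [-0.1 -0.   0.6] gap 38.2
down [315.00385832 156.18477185] up.25 [314.95218664 170.61611468]
down [315.07360439 191.54618633] up.25 [315.02592808 206.89075817]
```

View pics/m11.png

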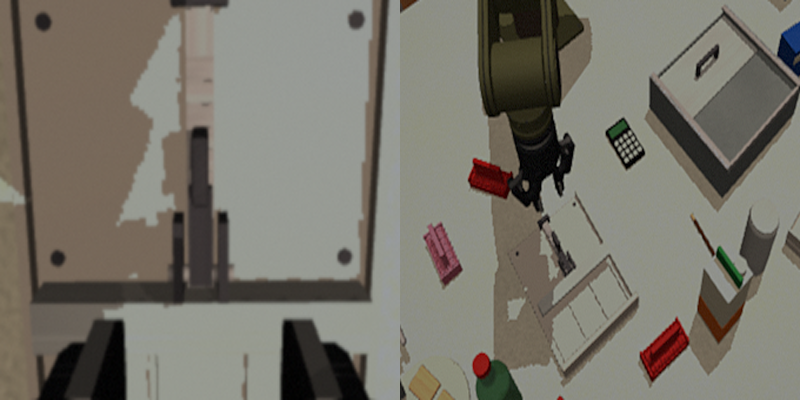

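```bash
python3 -c "
from h import *
import cv2
for n in('w2','w11'):
    c=ld(n); a=cv2.cvtColor(cv2.imread(f'pics/{n}.png'),6).astype(float)
    for u0 in(350,280):
        p=a[215:270,u0:u0+15].mean(1); g=np.diff(p); i,j=g.argmin(),g.argmax(); print(n,u0,215+i,215+j,px2w('',(u0+7,215.5+j),.04,c)[0],px2w('',(u0+7,215.5+i),.02,c)[0])
t=[cv2.imread(f'pics/{k}.png') for k in('t10',)]
"
```

```text
w2 350 241 253 0.5552246532642492 0.5510508954968703
w2 280 241 253 0.5501991889177781 0.5457578994869421
w11 350 229 240 0.5540881078076748 0.5508270002523681
w11 280 230 241 0.5500721538804932 0.5465715089013636
```

```bash
python3 -c "
from h import *
st(); print(order.sign_off())"
```

```text
t 52.7 tcp [ 501.9 -264.7  202.4] heading 1.492 F [-0.6  0.  -0.9] gap 38.3
the job is handed in; nothing more can be done
None
```

The job is done and handed in at about 53 s. I opened the hatch, freed the clamp bar and stood all four coin totes (three from the carrier, one loose) upright in the well. Then I closed the hatch, slid the bar home and let the pawl drop.

- **Totes:** all four were seen standing in the well just before the hatch closed. The first was released 2–3 mm above the floor and still stood upright.
- **Hatch:** it seated about 6 mm below the height at which it rested on the deck, and the top view matches the start.
- **Bar and pawl:** the bar reached its home stop at about 15 N. Its edge is within about 1 mm of its starting place, and the pawl tab lines up with its down position.
- **Other objects:** the red and pink look-alikes and the other objects in the last scene view looked untouched. I judged these by eye only.

No check failed. Two measurements disagreed by a few millimetres: the handle's position along its length between the top and wrist cameras (about 9 mm), and the pawl tab's sideways position (about 2 mm). Both were within the grip's tolerance.

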